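# Pack the black standoff insulators into the kit tray

## Task

Pack the four black drum insulators from the grey mat into the yellow tray: stand each one upright in the round pocket of its own size, the smallest in the smallest pocket and so on up to the largest, setting them down without dropping them. Leave the red-brown insulator standing where it is and do not disturb the terminal housing already in the tray.

Things in the scene. Friction and masses are not known exactly. Their poses are not given: they have to be found in the camera images.
- ins_small_mid (a point): Centre (half-way up) of the smallest black standoff insulator: a loose black moulded drum, 24 mm in diameter and 45 mm tall, about 30 g, with three fine ribs and a brass threaded insert in its top, standing upright on the grey mat (2 mm thick). z axis up along the drum; it is alike at both ends and all round.
- ins_medium_mid (a point): Centre (half-way up) of the second smallest black standoff insulator: a loose black moulded drum, 34 mm in diameter and 52 mm tall, about 70 g, with three fine ribs and a brass threaded insert in its top, standing upright on the grey mat (2 mm thick). z axis up along the drum; it is alike at both ends and all round.
- ins_large_mid (a point): Centre (half-way up) of the second largest black standoff insulator: a loose black moulded drum, 45 mm in diameter and 60 mm tall, about 140 g, with three fine ribs and a brass threaded insert in its top, standing upright on the grey mat (2 mm thick). z axis up along the drum; it is alike at both ends and all round.
- ins_giant_mid (a point): Centre (half-way up) of the largest black standoff insulator: a loose black moulded drum, 57 mm in diameter and 68 mm tall, about 250 g, with three fine ribs and a brass threaded insert in its top, standing upright on the grey mat (2 mm thick). z axis up along the drum; it is alike at both ends and all round.
- nest_small_floor (a point): Centre of the pocket floor for the smallest insulator: round pocket 38 mm wide, 6 mm deep, dark grey floor, in the middle of a fixed white tile 140 mm (x axis) by 126 mm (y axis) in the yellow tray; z up, tile top 6 mm above this point. Fingers do not fit into the pocket beside an insulator: carry it with the fingertips 10 mm or more above its underside.
- nest_medium_floor (a point): Centre of the pocket floor for the second smallest insulator: round pocket 48 mm wide, 6 mm deep, dark grey floor, in the middle of a fixed white tile 140 mm (x axis) by 126 mm (y axis) in the yellow tray; z up, tile top 6 mm above this point. Fingers do not fit into the pocket beside an insulator: carry it with the fingertips 10 mm or more above its underside.
- nest_large_floor (a point): Centre of the pocket floor for the second largest insulator: round pocket 59 mm wide, 6 mm deep, dark grey floor, in the middle of a fixed white tile 140 mm (x axis) by 126 mm (y axis) in the yellow tray; z up, tile top 6 mm above this point. Fingers do not fit into the pocket beside an insulator: carry it with the fingertips 10 mm or more above its underside.
- nest_giant_floor (a point): Centre of the pocket floor for the largest insulator: round pocket 71 mm wide, 6 mm deep, dark grey floor, in the middle of a fixed white tile 140 mm (x axis) by 126 mm (y axis) in the yellow tray; z up, tile top 6 mm above this point. Fingers do not fit into the pocket beside an insulator: carry it with the fingertips 10 mm or more above its underside.
- ins_brown_mid (a point): Centre of a loose red-brown standoff insulator of the same shape, 45 mm in diameter, 60 mm tall, standing on the same mat among the black ones; it belongs to another order and stays. Mat and tray lie on either side, one left and one right of the robot.
- housing_mid (a point): Centre of a loose black comb-shaped terminal housing, 60 x 24 x 26 mm, packed in the rectangular pocket of a fifth tile; it stays. The yellow tray is fixed, 300 mm (tiles' x) by 400 mm (tiles' y), wall tops 50 mm above the bench, 40 mm above the pocket floors; inside are 2 rows of 3 tiles 142 mm apart in x, 128 mm in y: four round pockets, this one and a blank, in any order.
Things that resemble listed ones, but are neither listed nor needed, are in the scene too. What is shaped like the part that bears ins_small_mid but green or turquoise is not meant.

How it is judged:
By the outcome, as a careful person would: the job done as asked, in the order asked, and still so for the second after the job is handed in, with the robot touching nothing.
It also fails if it takes over 104 s, if anything falls off the work surface, if the arm or the gripper's body presses on something with over 40 N, if the wrist force passes 120 N, or if a joint passes its speed limit or range.

## Robot

A 6-joint arm with a two-finger parallel gripper is mounted at the origin on the work surface. World frame = base frame: x ahead of the robot, y to its left, z up, the work surface at z = 0. Lengths are in m, angles in rad, forces in N, time in s.
With the tool pointing down it reaches from about 0.225 to 0.875 m from the base axis. Payload 3.4 kg.
Tool frame: the origin (TCP) lies between the finger pads; the fingertips stand 8 mm ahead of it and the grasp point (between the pads) lies 11 mm behind it; z points along the fingers, y is the line along which they close (so a half turn about z gives the same grasp; the last joint's range is limited). The gripper opens to 85 mm and grips with 20 to 120 N. Pads are 22 mm wide; open, the fingers measure 114 mm over their backs; the gripper's body (76 mm by 85 mm) begins 54 mm behind the grasp point. The pads swing forward as they close: fully open they stand 13 mm farther back than shut.
Start: joints at [-1.407, 0.276, 1.505, -0, 1.361, -0.121], TCP at [0.162, -0.552, 0.239] pointing down, gripper open.
Joint ranges: [-2.89, 2.89], [-0.75, 2.08], [0.22, 2.7], [-1.18, 4.32], [0.11, 2.71], [-2.7, 2.7]. Speed limits (rad/s): [2.57, 2.57, 3.14, 3.14, 3.14, 3.14].

## Interface

Orientations are given as a unit quaternion [w, x, y, z].
In Python, from rig import manip, optics, finder gives the robot as it stands.
- The arm moves only by the tool servo_tool, never from a script. Its argument "increments" is a list of rows, each a list of 7 numbers: the shift along the tool's x, y, z in cm, then the turn, a rotation vector about the tool's x, y, z in degrees, then the closure, from -1 (fully open) to 1 (shut). In form: [[x, y, z, rx, ry, rz, gripper], ...]. A call has exactly 5 rows; each row shifts and turns the commanded pose from where the row before left it, along the tool's axes as they then stand; what a row does not reach is not made up. A row lasts 1/10 s, in which the tool goes at most 50 mm and 8.59 degrees, less where a joint would pass 70% of its speed; a pose out of reach is approached as far as the arm can. A call is refused whole if a number of a shift passes 5 or a number of a turn 8.59, either way. A call with a gripper value outside its range is refused whole. The fingers move at their own pace and stop on an object; "squeeze" is the grip in N (left out, the last holds). Time passes only in rows, so rows that do not move let the fingers close, or fill a call up. It gives the time, the measured TCP pose, the force, the opening and the grip force at its end, in the units of the state.
- manip.get_state(): the state, without advancing time (a new reading comes with each control period).
- optics.get_image(name): name is "scene" or "top"; returns the picture (384x512x3 uint8, red, green, blue); there is no depth.
- optics.get_calibration(name): a dict with "fov_y" (degrees; the focal length in pixels is half the picture's height over the tangent of half this angle, whatever the lens; pixels are square), "cx", "cy" (the principal point, pixels), "world_to_cam" (4x4, takes a point from world to camera coordinates). Camera axes: x right, y down, z forward; pixel columns grow to the right and rows downward; lengths in m; the calibration is good to about 2 mm. A picture is of the moment at which its call begins. get_calibration takes no time and is no camera call.
- manip.sign_off(): hands the job in; it is judged then, once.
Trained networks look in the newest picture that a camera, given by its name, has taken for a name from the list of things; names that differ only in an ending like _2 or _b are one class to them, and where a whole thing is asked for, a point or a joint stands for the part that bears it (a point fixed in the world has none). Each returns a list of dicts, best first, with "p" (0 to 1); they miss things now and then, are a little off and sometimes report something else, mostly with a low value. They report only what shows in the picture. A call takes as long as a camera call. They do not tell look-alikes from the thing itself.
- finder.silhouettes(label, camera): "region" (384x512 bool, what is visible of it) and "box" ([centre column, centre row, width, height] in pixels, round what is visible of it).
- finder.tip_of(label, camera): "at" ([column, row] in pixels: a listed point, or the origin of a listed thing).
The state is a dict: "clock": time; "qpos": joint angles; "qd": joint speeds; "effort": joint torques, N m; "position": TCP position; "ee_rot": TCP orientation; "contact_force": force on the tool from outside, world axes, zero at the start; "moment": the same for the moment, N m; "width": finger opening in m; "gripper_force": force on a finger pad.
Only numpy, scipy, OpenCV 4.12 (cv2) and the standard library are available. Lean on these libraries where they do the work, as an engineer would, in place of code of your own. Each camera call takes 0.05 s, during which the arm holds its last target. There are 200 camera calls.

## Working session

There is one attempt and no reset: what is moved stays moved. The work goes in short steps, Python scripts to look and compute and a tool call to move; the robot and the scene stay as the last step left them, time stands still between calls to the robot, and variables do not carry over. Pictures are saved under pics/ and viewed, at most 14 in all, crops included, and the job is handed in when it is done.

Besides the shell and the picture viewer there is one more tool, called by a JSON object that holds its "api" and its "payload". servo_tool: Moves the arm, as the interface text tells. Its arguments: {"type":"object","properties":{"increments":{"type":"array","items":{"type":"array","items":{"type":"number"}}},"squeeze":{"type":"number"}},"required":["increments"]}

```bash
mkdir -p pics; ls; python3 - <<'E'
from rig import manip, optics, finder
import cv2,numpy as np
for n in("scene","top"):
    im=optics.get_image(n); cv2.imwrite(f"pics/{n}0.png",im[:,:,::-1])
    print(n,optics.get_calibration(n))
    for l in ["ins_small_mid","ins_medium_mid","ins_large_mid","ins_giant_mid","nest_small_floor","nest_medium_floor","nest_large_floor","nest_giant_floor","ins_brown_mid","housing_mid"]:
        print(l,[(np.round(d["at"],1).tolist(),round(d["p"],2)) for d in finder.tip_of(l,n)[:4]])
print(manip.get_state())
E
```

```text
pics
scene {'fov_y': 57.787398480683535, 'cx': 259.10477489394907, 'cy': 192.75417478464632, 'world_to_cam': array([[ 0.28556645,  0.95832357, -0.00823079, -0.14979542],
       [ 0.55001804, -0.17091844, -0.81747602, -0.24077075],
       [-0.78481333,  0.22891664, -0.57590382,  1.46449972],
       [ 0.        ,  0.        ,  0.        ,  1.        ]])}
ins_small_mid [([149.4, 226.4], 0.61), ([166.8, 238.9], 0.57), ([143.9, 242.0], 0.55)]
ins_medium_mid [([139.9, 206.3], 0.49), ([168.1, 238.0], 0.33)]
ins_large_mid [([188.0, 200.2], 0.89)]
ins_giant_mid [([208.7, 218.8], 0.75), ([188.1, 202.8], 0.4)]
nest_small_floor [([373.5, 197.5], 0.73)]
nest_medium_floor [([294.5, 215.4], 0.72)]
nest_large_floor [([333.0, 207.0], 0.7)]
nest_giant_floor [([277.8, 186.3], 0.77)]
ins_brown_mid []
housing_mid [([314.6, 177.0], 0.75)]
top {'fov_y': 48.97325961037285, 'cx': 266.52036061481607, 'cy': 187.40854481054166, 'world_to_cam': array([[-0.00375436, -0.9999903 ,  0.00230405, -0.01895198],
       [-0.99083479,  0.00340885, -0.1350363 ,  0.52381305],
       [ 0.13502714, -0.00278991, -0.99083797,  
[... 493 characters left out ...]
], 0.57)]
{'clock': 1.1, 'qpos': array([-1.40700261e+00,  2.75884574e-01,  1.50487576e+00, -2.74525455e-05,
        1.36070552e+00, -1.20986202e-01]), 'qd': array([-0.00071338,  0.00083507, -0.00133378, -0.00088244, -0.0019491 ,
        0.00075079]), 'effort': array([ 1.18308893e-03, -4.16662574e+01, -2.46102476e+01, -3.15273937e-04,
        2.79976575e-04,  1.03837570e-05]), 'position': array([ 0.16154377, -0.55188227,  0.2393465 ]), 'ee_rot': array([ 6.36729047e-05,  9.89879258e-01,  1.41912124e-01, -1.20646687e-05]), 'contact_force': array([-0.03925948,  0.67701515, -0.19610959]), 'moment': array([-0.0466089 ,  0.00486936,  0.00851484]), 'gripper_force': 0.0, 'width': 0.08521303955533684}
```

```bash
python3 - <<'E'
import cv2
a=cv2.imread("pics/scene0.png");b=cv2.imread("pics/top0.png")
cv2.imwrite("pics/scene0b.png",cv2.resize(a[140:300,90:430],(800,376),interpolation=cv2.INTER_CUBIC))
cv2.imwrite("pics/top0b.png",cv2.resize(b[90:290,80:440],(792,440),interpolation=cv2.INTER_CUBIC))
E
```

```text
(no output)
```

View pics/top0b.png

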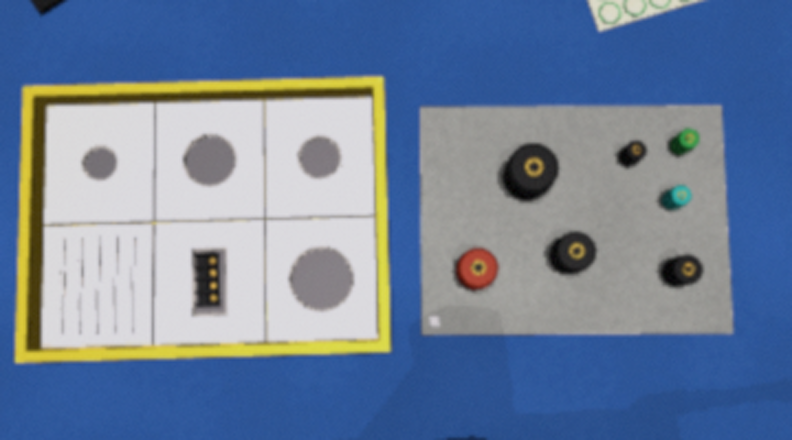

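View pics/scene0b.png

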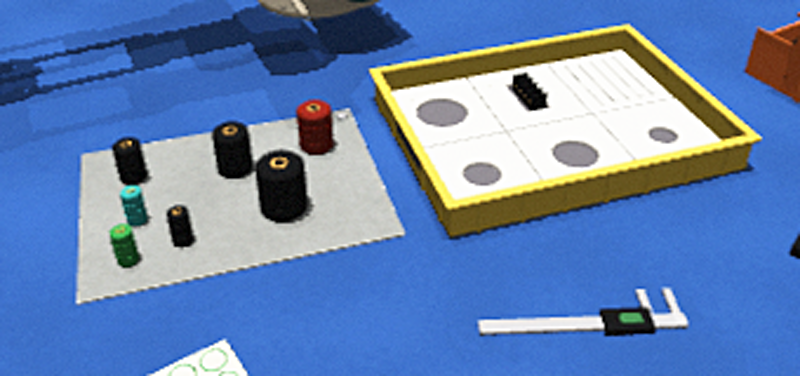

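The pictures show the four black drums on the mat (top-crop px): small (632,153), medium (688,270), large (572,252), giant (530,170). Brown is at (478,268), with green and turquoise decoys to the right of small. The pockets are small (99,163), large (209,160), medium (319,157) and giant (321,278). The housing is at (209,280) and a blank tile is at (99,285).

```bash
cat > h.py <<'E'
import cv2,numpy as np
from rig import optics
def ray(cam,uv,z):
    c=optics.get_calibration(cam);f=192/np.tan(np.radians(c["fov_y"]/2))
    W=c["world_to_cam"];R,t=W[:3,:3],W[:3,3]
    o=-R.T@t;d=R.T@np.array([(uv[0]-c["cx"])/f,(uv[1]-c["cy"])/f,1])
    return (o+d*(z-o[2])/d[2])[:2]
def blob(im,mask,near,r,cr=None):
    m=np.zeros(mask.shape,np.uint8);cv2.circle(m,tuple(int(round(v)) for v in near),r,1,-1)
    v,u=np.nonzero(m*mask);return (u.mean(),v.mean()),len(u)
E
python3 - <<'E'
from h import *
T={"small":((367.3,159.5),.045),"medium":((392.7,212.3),.052),"large":((340,204),.060),"giant":((321,166),.068),"brown":((297,212),.06),"green":((392,153),.045),"turq":((389,179.5),.045)}
S={"small":(165,229),"medium":(144,202),"large":(188,195),"giant":(209,209),"brown":(223.5,185)}
P={"small":(125,164),"large":(175,162.7),"medium":(225,161.4),"giant":(226,216.4)}
ims={n:cv2.imread(f"pics/{n}0.png") for n in("top","scene")}
for cam,D in(("top",T),("scene",S)):
    hsv=cv2.cvtColor(ims[cam],cv2.COLOR_BGR2HSV)
    br=((hsv[...,0]>10)&(hsv[...,0]<32)&(hsv[...,1]>90)&(hsv[...,2]>80)).astype(np.uint8)
    for k in D:
        near=D[k][0] if cam=="top" else D[k]
        try:c,n=blob(None,br,near,6); print(cam,k,np.round(c,1),n,np.round(ray(cam,c,.002+T[k][1]),4))
        except Exception as e: print(cam,k,"none")
g=cv2.cvtColor(ims["top"],cv2.COLOR_BGR2GRAY)
w=((g<175)&(g>90)).astype(np.uint8)
for k,p in P.items():
    c,n=blob(None,w,p,20); x=ray("top",c,.013);print("pocket",k,np.round(c,1),n,np.round(x,4),"diam mm",np.sqrt(4*n/np.pi)/421*990)
E
```

```text
top small [368.7 157.5] 14 [ 0.5966 -0.2759]
top medium [392.6 211.8] 31 [ 0.4602 -0.3275]
top large [341.7 203.5] 48 [ 0.4801 -0.2026]
top giant [322.3 165.3] 64 [ 0.5727 -0.1566]
top brown [297.1 211.2] 41 [ 0.4619 -0.0943]
top green [nan nan] 0 [nan nan]
top turq [nan nan] 0 [nan nan]
scene small [164.6 229.5] 11 [ 0.5956 -0.2776]
scene medium [142.9 200.9] 12 [ 0.4587 -0.3278]
scene large [187.  195.2] 21 [ 0.4797 -0.2035]
scene giant [208.1 208.9] 31 [ 0.5722 -0.1573]
scene brown [222.8 185.3] 13 [ 0.4599 -0.0942]
pocket small [124.8 163.8] 189 [0.5892 0.3425] diam mm 36.47867541354974
pocket large [174.9 162.2] 435 [0.5929 0.2143] diam mm 55.3417370539606
pocket medium [224.7 161. ] 286 [0.5957 0.0863] diam mm 44.87362710102541
pocket giant [225.6 216.3] 650 [0.4536 0.0826] diam mm 67.64953821655672h.py:10: RuntimeWarning: Mean of empty slice.
  v,u=np.nonzero(m*mask);return (u.mean(),v.mean()),len(u)
  ret = ret.dtype.type(ret / rcount)
```

{"api": "servo_tool", "payload": {"increments": [[0, 0, 0, 0, 0, -8.5, 0], [0, 0, 0, 0, 0, -8.5, 0], [0, 0, 0, 0, 0, -8.5, 0], [0, 0, 0, 0, 0, -8.5, 0], [0, 0, 0, 0, 0, -8.5, 0]], "squeeze": 25}}

```text
clock: 1.6
position: [0.1616, -0.5519, 0.2393]
ee_rot: [0.0, 0.87, 0.494, 0.0]
contact_force: [1.1, 0.7, -0.6]
width: 0.0427
gripper_force: 0.0
```

{"api": "servo_tool", "payload": {"increments": [[0, 0, 0, 0, 0, -8.5, 0], [0, 0, 0, 0, 0, -8.5, 0], [0, 0, 0, 0, 0, -8.5, 0], [0, 0, 0, 0, 0, -5.7, 0], [0, 0, 0, 0, 0, 0, 0]]}}

```text
clock: 2.1
position: [0.1616, -0.5519, 0.2393]
ee_rot: [0.0, 0.707, 0.707, -0.0]
contact_force: [-0.2, 0.2, 0.3]
width: 0.0422
gripper_force: 0.0
```

{"api": "servo_tool", "payload": {"increments": [[2.75, 4.1, 0, 0, 0, 0, 0], [2.75, 4.1, 0, 0, 0, 0, 0], [2.75, 4.1, 0, 0, 0, 0, 0], [2.75, 4.1, 0, 0, 0, 0, 0], [2.75, 4.1, 0, 0, 0, 0, 0]]}}

```text
clock: 2.6
position: [0.3679, -0.4131, 0.2395]
ee_rot: [0.0, 0.708, 0.706, -0.0]
contact_force: [0.9, -1.5, 0.8]
width: 0.0426
gripper_force: 0.0
```

{"api": "servo_tool", "payload": {"increments": [[2.75, 4.1, 0, 0, 0, 0, 0], [2.75, 4.1, 0, 0, 0, 0, 0], [2.75, 4.1, 0, 0, 0, 0, 0], [2.75, 4.1, 0, 0, 0, 0, 0], [2.75, 4.1, 0, 0, 0, 0, 0]]}}

```text
clock: 3.1
position: [0.573, -0.2754, 0.2395]
ee_rot: [0.0, 0.708, 0.706, -0.0]
contact_force: [0.7, -1.4, 0.2]
width: 0.0427
gripper_force: 0.0
```

{"api": "servo_tool", "payload": {"increments": [[0, 2.44, 0, 0, 0, 0, 0], [0, 0, 4.5, 0, 0, 0, 0], [0, 0, 4.5, 0, 0, 0, 0], [0, 0, 1, 0, 0, 0, 0], [0, 0, 0, 0, 0, 0, 0]]}}

```text
clock: 3.6
position: [0.5948, -0.2762, 0.1375]
ee_rot: [-0.002, 0.707, 0.707, -0.001]
contact_force: [-0.1, 0.1, 0.7]
width: 0.0429
gripper_force: 0.0
```

{"api": "servo_tool", "payload": {"increments": [[0, 0, 4, 0, 0, 0, 0], [0, 0, 4, 0, 0, 0, 0], [0, 0, 2, 0, 0, 0, 0], [0, 0, 1.6, 0, 0, 0, 0], [0, 0, 0, 0, 0, 0, 0]]}}

```text
clock: 4.1
position: [0.5961, -0.2773, 0.0237]
ee_rot: [0.0, 0.707, 0.707, -0.0]
contact_force: [-0.1, 0.5, -0.7]
width: 0.0428
gripper_force: 0.0
```

{"api": "servo_tool", "payload": {"increments": [[0, 0, 0, 0, 0, 0, 0.7], [0, 0, 0, 0, 0, 0, 0.7], [0, 0, 0, 0, 0, 0, 0.7], [0, 0, 0, 0, 0, 0, 0.7], [0, 0, 0, 0, 0, 0, 0.7]], "squeeze": 25}}

```text
clock: 4.6
position: [0.5976, -0.2779, 0.026]
ee_rot: [0.003, 0.707, 0.707, 0.001]
contact_force: [0.4, -0.2, 5.7]
width: 0.0232
gripper_force: 25.2
```

{"api": "servo_tool", "payload": {"increments": [[0, 0, -1, 0, 0, 0, 0.7], [0, 0, -3, 0, 0, 0, 0.7], [0, 0, -4, 0, 0, 0, 0.7], [0, 0, -3, 0, 0, 0, 0.7], [0, 0, -1, 0, 0, 0, 0.7]]}}

```text
clock: 5.1
position: [0.5976, -0.2777, 0.148]
ee_rot: [0.004, 0.707, 0.707, 0.001]
contact_force: [0.5, -0.3, 0.1]
width: 0.0232
gripper_force: 24.6
```

{"api": "servo_tool", "payload": {"increments": [[2.5, 0, 0, 0, 0, 0, 0.7], [4.5, 0, 0, 0, 0, 0, 0.7], [4.5, 0, 0, 0, 0, 0, 0.7], [4.5, -0.7, 0, 0, 0, 0, 0.7], [4.5, 0, 0, 0, 0, 0, 0.7]]}}

```text
clock: 5.6
position: [0.5868, -0.0699, 0.1423]
ee_rot: [-0.001, 0.707, 0.707, -0.001]
contact_force: [0.3, -0.2, -0.6]
width: 0.0233
gripper_force: 24.6
```

{"api": "servo_tool", "payload": {"increments": [[4.5, 0, 0, 0, 0, 0, 0.7], [4.5, 0, 0, 0, 0, 0, 0.7], [4.5, 0, 0, 0, 0, 0, 0.7], [4.5, 0, 0, 0, 0, 0, 0.7], [4.5, 0, 0, 0, 0, 0, 0.7]]}}

```text
clock: 6.1
position: [0.5876, 0.155, 0.1424]
ee_rot: [-0.001, 0.707, 0.707, -0.001]
contact_force: [0.6, -0.0, -0.4]
width: 0.0228
gripper_force: 24.6
```

{"api": "servo_tool", "payload": {"increments": [[4.5, 0, 0, 0, 0, 0, 0.7], [4.5, 0, 0, 0, 0, 0, 0.7], [4.5, 0, 0, 0, 0, 0, 0.7], [3.5, 0, 0, 0, 0, 0, 0.7], [2, 0, 0, 0, 0, 0, 0.7]]}}

```text
clock: 6.6
position: [0.5875, 0.346, 0.1421]
ee_rot: [-0.001, 0.706, 0.708, -0.001]
contact_force: [0.1, -0.3, -0.3]
width: 0.023
gripper_force: 24.6
```

{"api": "servo_tool", "payload": {"increments": [[0, 0, 0, 0, 0, 0, 0.7], [0, 0, 3.5, 0, 0, 0, 0.7], [0, 0, 3.5, 0, 0, 0, 0.7], [0, 0, 1.5, 0, 0, 0, 0.7], [0, 0, 0, 0, 0, 0, 0.7]]}}

```text
clock: 7.1
position: [0.5869, 0.3409, 0.0554]
ee_rot: [-0.001, 0.707, 0.707, -0.003]
contact_force: [0.8, -0.5, -0.6]
width: 0.0233
gripper_force: 24.6
```

```bash
python3 - <<'E'
from h import *
from rig import manip
s=manip.get_state();print(s["position"],s["contact_force"])
a=optics.get_image("scene")[:,:,::-1];b=optics.get_image("top")[:,:,::-1]
A=cv2.resize(a[120:260,250:430],(720,560),interpolation=cv2.INTER_CUBIC)
cv2.imwrite("pics/p1.png",A)
E
```

```text
[0.58694678 0.34089306 0.05541038] [ 0.75255867 -0.50103823 -0.60677557]
```

View pics/p1.png

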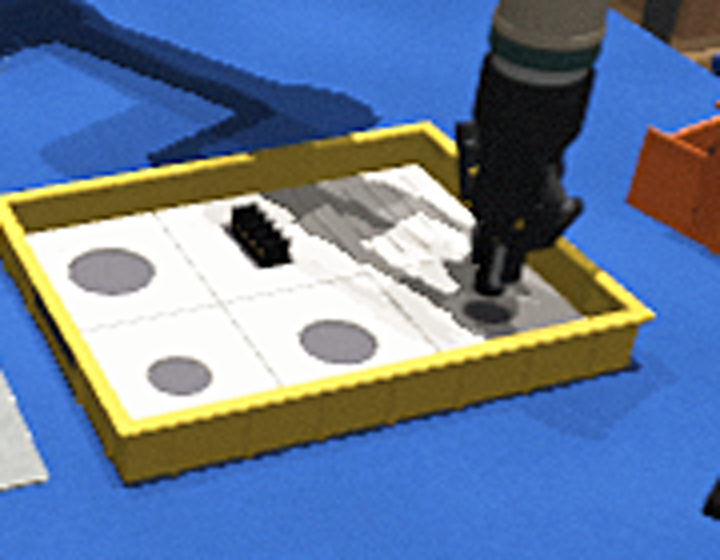

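The small drum hangs upright just above its pocket (drum about (493,270), pocket (490,312) in the crop). I'll lower it gently now.

{"api": "servo_tool", "payload": {"increments": [[0, 0.2, 1, 0, 0, 0, 0.7], [0, 0, 0.7, 0, 0, 0, 0.7], [0, 0, 0.3, 0, 0, 0, 0.7], [0, 0, 0.2, 0, 0, 0, 0.7], [0, 0, 0, 0, 0, 0, 0.7]]}}

```text
clock: 7.7
position: [0.5905, 0.3432, 0.036]
ee_rot: [-0.0, 0.707, 0.707, -0.0]
contact_force: [-0.9, 1.0, -0.6]
width: 0.0228
gripper_force: 24.6
```

{"api": "servo_tool", "payload": {"increments": [[0, 0, 0.1, 0, 0, 0, 0.7], [0, 0, 0.1, 0, 0, 0, 0.7], [0, 0, 0.1, 0, 0, 0, 0.7], [0, 0, 0, 0, 0, 0, 0.7], [0, 0, 0, 0, 0, 0, 0.7]]}}

```text
clock: 8.2
position: [0.5908, 0.3434, 0.034]
ee_rot: [0.0, 0.707, 0.707, 0.0]
contact_force: [-1.3, -0.1, 5.0]
width: 0.0233
gripper_force: 25.1
```

Contact at 5 N means it is seated. Release and retreat.

{"api": "servo_tool", "payload": {"increments": [[0, 0, 0, 0, 0, 0, 0.3], [0, 0, 0, 0, 0, 0, 0.1], [0, 0, 0, 0, 0, 0, 0.1], [0, 0, 0, 0, 0, 0, 0.1], [0, 0, -1, 0, 0, 0, 0.1]]}}

```text
clock: 8.7
position: [0.5895, 0.3427, 0.0419]
ee_rot: [-0.001, 0.707, 0.707, -0.002]
contact_force: [-0.9, 0.2, 0.1]
width: 0.038
gripper_force: 0.0
```

{"api": "servo_tool", "payload": {"increments": [[0, 0, -3, 0, 0, 0, 0.1], [0, 0, -4, 0, 0, 0, 0.1], [0, 0, -4, 0, 0, 0, 0.1], [0, 0, 0, 0, 0, 0, 0.1], [0, 0, 0, 0, 0, 0, -0.3]]}}

```text
clock: 9.2
position: [0.5914, 0.3436, 0.1554]
ee_rot: [0.001, 0.707, 0.707, 0.002]
contact_force: [0.2, 0.1, -0.5]
width: 0.0516
gripper_force: 0.0
```

{"api": "servo_tool", "payload": {"increments": [[-4.47, -0.87, 0, 0, 0, 0, -0.3], [-4.47, -0.87, 0, 0, 0, 0, -0.3], [-4.47, -0.87, 0, 0, 0, 0, -0.3], [-4.47, -0.87, 0, 0, 0, 0, -0.3], [-4.47, -0.87, 0, 0, 0, 0, -0.3]]}}

```text
clock: 9.7
position: [0.5454, 0.118, 0.1517]
ee_rot: [-0.001, 0.707, 0.707, -0.001]
contact_force: [0.5, -1.0, -0.3]
width: 0.0555
gripper_force: 0.0
```

{"api": "servo_tool", "payload": {"increments": [[-4.47, -0.87, 0, 0, 0, 0, -0.3], [-4.47, -0.87, 0, 0, 0, 0, -0.3], [-4.47, -0.87, 0, 0, 0, 0, -0.3], [-4.47, -0.87, 0, 0, 0, 0, -0.3], [-4.47, -0.87, 0, 0, 0, 0, -0.3]]}}

```text
clock: 10.2
position: [0.5021, -0.1051, 0.152]
ee_rot: [-0.001, 0.707, 0.707, -0.001]
contact_force: [0.5, 0.2, 0.1]
width: 0.0557
gripper_force: 0.0
```

{"api": "servo_tool", "payload": {"increments": [[-4.47, -0.87, 0, 0, 0, 0, -0.3], [-4.47, -0.87, 0, 0, 0, 0, -0.3], [-4.47, -0.87, 0, 0, 0, 0, -0.3], [-4.47, -0.87, 0, 0, 0, 0, -0.3], [-4.47, -0.87, 0, 0, 0, 0, -0.3]]}}

```text
clock: 10.7
position: [0.4588, -0.3283, 0.1518]
ee_rot: [-0.002, 0.707, 0.707, 0.0]
contact_force: [-0.0, -0.5, 0.0]
width: 0.0555
gripper_force: 0.0
```

{"api": "servo_tool", "payload": {"increments": [[0, 0, 0, 0, 0, 0, -0.3], [0, 0, 0, 0, 0, 0, -0.3], [0, 0, 2, 0, 0, 0, -0.3], [0, 0, 0, 0, 0, 0, -0.3], [0, 0, 0, 0, 0, 0, -0.3]]}}

```text
clock: 11.2
position: [0.4601, -0.3254, 0.1327]
ee_rot: [-0.001, 0.706, 0.708, 0.0]
contact_force: [-0.5, -0.3, 0.1]
width: 0.0556
gripper_force: 0.0
```

```bash
python3 - <<'E'
from h import *
from rig import manip
s=manip.get_state();print(s["position"],s["width"])
a=optics.get_image("scene")[:,:,::-1];b=optics.get_image("top")[:,:,::-1]
A=cv2.resize(a[130:270,90:430],(800,330));B=cv2.resize(b[130:240,90:430],(800,259))
cv2.imwrite("pics/p2.png",np.vstack([A,B]))
E
```

```text
[ 0.4601229  -0.32540236  0.1327359 ] 0.05561379017146143
```

View pics/p2.png

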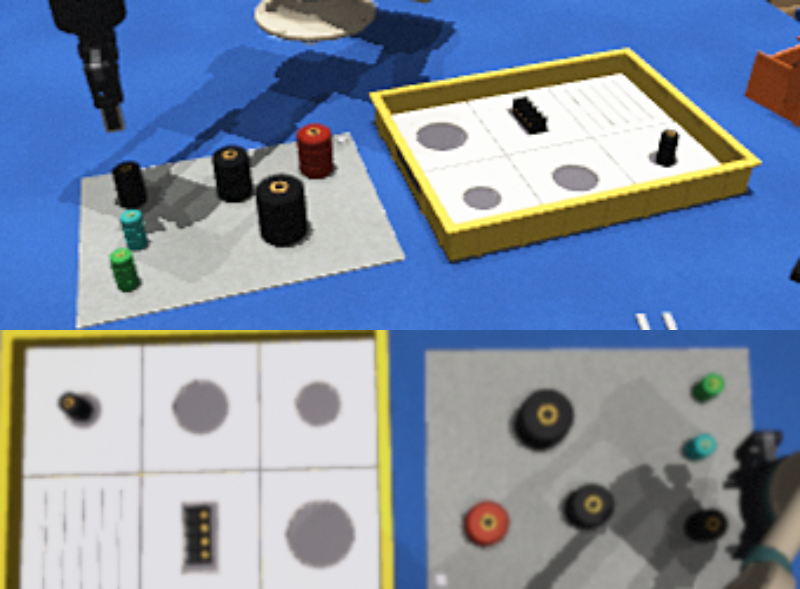

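The small drum stands upright in its pocket (crop (667,148) and (78,405)). The gripper is above medium, and nothing else has moved.

{"api": "servo_tool", "payload": {"increments": [[0, 0, 4, 0, 0, 0, -0.3], [0, 0, 3.5, 0, 0, 0, -0.3], [0, 0, 2, 0, 0, 0, -0.3], [0, 0, 1.2, 0, 0, 0, -0.3], [0, 0, 0, 0, 0, 0, -0.3]]}}

```text
clock: 11.8
position: [0.4601, -0.3266, 0.0255]
ee_rot: [-0.001, 0.707, 0.707, -0.0]
contact_force: [-0.5, -0.4, 0.0]
width: 0.0554
gripper_force: 0.0
```

{"api": "servo_tool", "payload": {"increments": [[0, 0, 0, 0, 0, 0, 0.5], [0, 0, 0, 0, 0, 0, 0.5], [0, 0, 0, 0, 0, 0, 0.5], [0, 0, 0, 0, 0, 0, 0.5], [0, 0, 0, 0, 0, 0, 0.5]], "squeeze": 30}}

```text
clock: 12.3
position: [0.4614, -0.3281, 0.0278]
ee_rot: [0.002, 0.707, 0.707, 0.0]
contact_force: [0.5, 0.5, 6.9]
width: 0.0332
gripper_force: 30.5
```

{"api": "servo_tool", "payload": {"increments": [[0, 0, -1, 0, 0, 0, 0.5], [0, 0, -3, 0, 0, 0, 0.5], [0, 0, -4, 0, 0, 0, 0.5], [0, 0, -3, 0, 0, 0, 0.5], [0, 0, -1, 0, 0, 0, 0.5]]}}

```text
clock: 12.8
position: [0.4617, -0.3285, 0.1502]
ee_rot: [0.003, 0.707, 0.707, 0.0]
contact_force: [-0.6, 0.5, -1.1]
width: 0.0331
gripper_force: 30.0
```

{"api": "servo_tool", "payload": {"increments": [[2, 0.7, 0, 0, 0, 0, 0.5], [4, 1.3, 0, 0, 0, 0, 0.5], [4, 1.3, 0, 0, 0, 0, 0.5], [4, 1.3, 0, 0, 0, 0, 0.5], [4, 1.3, 0, 0, 0, 0, 0.5]]}}

```text
clock: 13.3
position: [0.5187, -0.1455, 0.1454]
ee_rot: [-0.001, 0.707, 0.707, -0.0]
contact_force: [1.4, 0.1, 0.1]
width: 0.0328
gripper_force: 30.0
```

{"api": "servo_tool", "payload": {"increments": [[4, 1.3, 0, 0, 0, 0, 0.5], [4, 1.3, 0, 0, 0, 0, 0.5], [4, 1.3, 0, 0, 0, 0, 0.5], [4, 1.3, 0, 0, 0, 0, 0.5], [4, 1.3, 0, 0, 0, 0, 0.5]]}}

```text
clock: 13.8
position: [0.5836, 0.0544, 0.1453]
ee_rot: [-0.001, 0.707, 0.707, -0.001]
contact_force: [-0.0, -0.6, -0.2]
width: 0.0331
gripper_force: 30.0
```

{"api": "servo_tool", "payload": {"increments": [[3.3, 1.2, 0, 0, 0, 0, 0.5], [0, 0, 2, 0, 0, 0, 0.5], [0, 0, 3.5, 0, 0, 0, 0.5], [0, 0, 3, 0, 0, 0, 0.5], [0, 0, 0, 0, 0, 0, 0.5]]}}

```text
clock: 14.3
position: [0.5916, 0.0858, 0.0563]
ee_rot: [-0.004, 0.707, 0.707, -0.004]
contact_force: [-0.9, -1.0, -1.1]
width: 0.0334
gripper_force: 30.1
```

{"api": "servo_tool", "payload": {"increments": [[0, 0, 1, 0, 0, 0, 0.5], [0, 0, 0.8, 0, 0, 0, 0.5], [0, 0, 0.4, 0, 0, 0, 0.5], [0, 0, 0.1, 0, 0, 0, 0.5], [0, 0, 0, 0, 0, 0, 0.5]]}}

```text
clock: 14.8
position: [0.5966, 0.0857, 0.0388]
ee_rot: [0.0, 0.707, 0.707, 0.0]
contact_force: [0.0, 0.0, -0.7]
width: 0.0331
gripper_force: 30.1
```

{"api": "servo_tool", "payload": {"increments": [[0, 0, 0.1, 0, 0, 0, 0.5], [0, 0, 0.1, 0, 0, 0, 0.5], [0, 0, 0, 0, 0, 0, 0.5], [0, 0, 0, 0, 0, 0, 0.5], [0, 0, 0, 0, 0, 0, 0.5]]}}

```text
clock: 15.3
position: [0.5963, 0.0857, 0.0363]
ee_rot: [0.0, 0.707, 0.707, 0.0]
contact_force: [-0.3, 0.3, -0.9]
width: 0.0326
gripper_force: 30.1
```

{"api": "servo_tool", "payload": {"increments": [[0, 0, 0.1, 0, 0, 0, 0.5], [0, 0, 0.1, 0, 0, 0, 0.5], [0, 0, 0, 0, 0, 0, 0.5], [0, 0, 0, 0, 0, 0, 0.5], [0, 0, 0, 0, 0, 0, 0.5]]}}

```text
clock: 15.8
position: [0.5964, 0.0858, 0.0358]
ee_rot: [0.0, 0.707, 0.707, 0.0]
contact_force: [-2.3, 0.1, 9.0]
width: 0.0327
gripper_force: 31.0
```

{"api": "servo_tool", "payload": {"increments": [[0, 0, 0, 0, 0, 0, 0.1], [0, 0, 0, 0, 0, 0, -0.15], [0, 0, 0, 0, 0, 0, -0.15], [0, 0, 0, 0, 0, 0, -0.15], [0, 0, -1, 0, 0, 0, -0.15]]}}

```text
clock: 16.3
position: [0.595, 0.0857, 0.0431]
ee_rot: [-0.001, 0.707, 0.707, -0.001]
contact_force: [0.1, -0.3, -0.5]
width: 0.049
gripper_force: 0.0
```

{"api": "servo_tool", "payload": {"increments": [[0, 0, -3, 0, 0, 0, -0.15], [0, 0, -4, 0, 0, 0, -0.15], [0, 0, -4, 0, 0, 0, -0.55], [-2, -0.8, 0, 0, 0, 0, -0.55], [-4, -1.6, 0, 0, 0, 0, -0.55]]}}

```text
clock: 16.8
position: [0.5745, 0.027, 0.157]
ee_rot: [0.002, 0.706, 0.708, 0.002]
contact_force: [0.2, -0.6, -0.4]
width: 0.066
gripper_force: 0.0
```

{"api": "servo_tool", "payload": {"increments": [[-4.5, -1.8, 0, 0, 0, 0, -0.55], [-4.5, -1.8, 0, 0, 0, 0, -0.55], [-4.5, -1.8, 0, 0, 0, 0, -0.55], [-4.5, -1.8, 0, 0, 0, 0, -0.55], [-4.9, -2, 0, 0, 0, 0, -0.55]]}}

```text
clock: 17.3
position: [0.4807, -0.2022, 0.1552]
ee_rot: [0.001, 0.707, 0.707, 0.0]
contact_force: [2.5, -0.7, -1.0]
width: 0.0664
gripper_force: 0.0
```

{"api": "servo_tool", "payload": {"increments": [[0, 0, 1, 0, 0, 0, -0.55], [0, 0, 2, 0, 0, 0, -0.55], [0, 0, 0, 0, 0, 0, -0.55], [0, 0, 0, 0, 0, 0, -0.55], [0, 0, 0, 0, 0, 0, -0.55]]}}

```text
clock: 17.8
position: [0.4823, -0.2001, 0.1252]
ee_rot: [0.001, 0.707, 0.708, 0.0]
contact_force: [0.3, -1.4, 0.6]
width: 0.0661
gripper_force: 0.0
```

```bash
python3 - <<'E'
from h import *
from rig import manip
s=manip.get_state();print(s["position"],s["width"])
a=optics.get_image("scene")[:,:,::-1];b=optics.get_image("top")[:,:,::-1]
A=cv2.resize(a[130:270,90:430],(800,330));B=cv2.resize(b[130:240,90:430],(800,259))
cv2.imwrite("pics/p3.png",np.vstack([A,B]))
E
```

```text
[ 0.48228698 -0.20014611  0.12517048] 0.06605829042639393
```

View pics/p3.png

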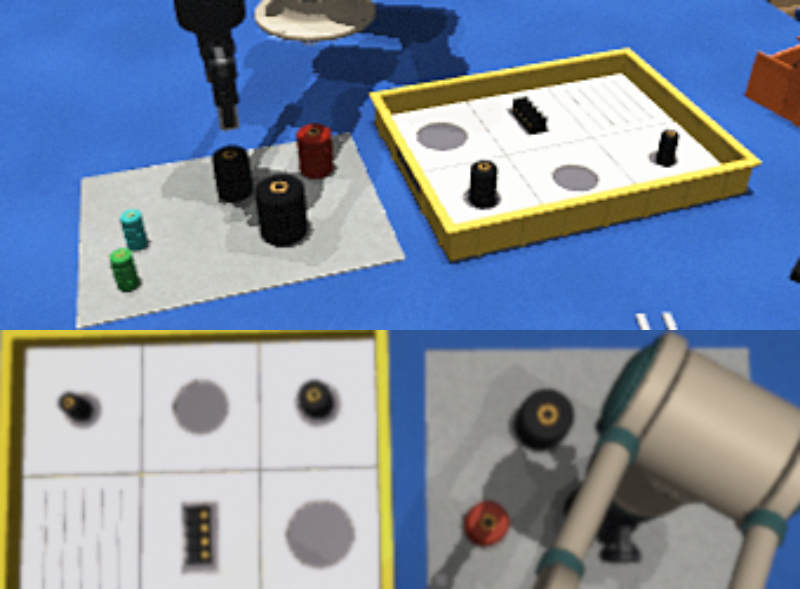

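Medium is seated upright in its pocket (crop (483,183) and (317,400)). The gripper is over large.

{"api": "servo_tool", "payload": {"increments": [[0, 0, 3.5, 0, 0, 0, -0.55], [0, 0, 3.2, 0, 0, 0, -0.55], [0, 0, 2, 0, 0, 0, -0.55], [0, 0, 1, 0, 0, 0, -0.55], [0, 0, 0, 0, 0, 0, -0.55]]}}

```text
clock: 18.4
position: [0.4811, -0.2, 0.0266]
ee_rot: [-0.001, 0.707, 0.707, -0.0]
contact_force: [-0.1, -0.2, 0.2]
width: 0.066
gripper_force: 0.0
```

{"api": "servo_tool", "payload": {"increments": [[0, 0, 0, 0, 0, 0, 0.2], [0, 0, 0, 0, 0, 0, 0.2], [0, 0, 0, 0, 0, 0, 0.2], [0, 0, 0, 0, 0, 0, 0.2], [0, 0, 0, 0, 0, 0, 0.2]], "squeeze": 40}}

```text
clock: 18.9
position: [0.4826, -0.2011, 0.0287]
ee_rot: [0.002, 0.707, 0.707, 0.0]
contact_force: [-0.4, 0.7, 6.6]
width: 0.0439
gripper_force: 41.5
```

{"api": "servo_tool", "payload": {"increments": [[0, 0, -1, 0, 0, 0, 0.2], [0, 0, -3, 0, 0, 0, 0.2], [0, 0, -4, 0, 0, 0, 0.2], [0, 0, -3, 0, 0, 0, 0.2], [0, 0, -1, 0, 0, 0, 0.2]]}}

```text
clock: 19.4
position: [0.483, -0.2015, 0.1508]
ee_rot: [0.003, 0.707, 0.707, 0.001]
contact_force: [0.7, 0.6, -1.1]
width: 0.0441
gripper_force: 41.4
```

{"api": "servo_tool", "payload": {"increments": [[2, 0.6, 0, 0, 0, 0, 0.2], [4, 1.1, 0, 0, 0, 0, 0.2], [4, 1.1, 0, 0, 0, 0, 0.2], [4, 1.1, 0, 0, 0, 0, 0.2], [4, 1.1, 0, 0, 0, 0, 0.2]]}}

```text
clock: 19.9
position: [0.5306, -0.019, 0.1462]
ee_rot: [-0.001, 0.707, 0.707, -0.001]
contact_force: [0.6, -0.4, -1.5]
width: 0.044
gripper_force: 41.3
```

{"api": "servo_tool", "payload": {"increments": [[4, 1.1, 0, 0, 0, 0, 0.2], [4, 1.1, 0, 0, 0, 0, 0.2], [4, 1.1, 0, 0, 0, 0, 0.2], [4, 1.1, 0, 0, 0, 0, 0.2], [4, 1, 0, 0, 0, 0, 0.2]]}}

```text
clock: 20.4
position: [0.5846, 0.181, 0.1458]
ee_rot: [-0.001, 0.707, 0.707, -0.001]
contact_force: [0.9, -0.5, -1.9]
width: 0.0441
gripper_force: 41.3
```

{"api": "servo_tool", "payload": {"increments": [[3.6, 0.7, 0, 0, 0, 0, 0.2], [0, 0, 2, 0, 0, 0, 0.2], [0, 0, 3.5, 0, 0, 0, 0.2], [0, 0, 3, 0, 0, 0, 0.2], [0, 0, 0, 0, 0, 0, 0.2]]}}

```text
clock: 20.9
position: [0.5875, 0.2144, 0.0567]
ee_rot: [-0.003, 0.707, 0.707, -0.005]
contact_force: [-1.2, -0.7, -2.0]
width: 0.0442
gripper_force: 41.4
```

{"api": "servo_tool", "payload": {"increments": [[0, 0, 1, 0, 0, 0, 0.2], [0, 0, 0.8, 0, 0, 0, 0.2], [0, 0, 0.4, 0, 0, 0, 0.2], [0, 0, 0.1, 0, 0, 0, 0.2], [0, 0, 0, 0, 0, 0, 0.2]]}}

```text
clock: 21.4
position: [0.5927, 0.2155, 0.0398]
ee_rot: [0.0, 0.707, 0.707, 0.0]
contact_force: [-0.6, 0.0, -0.8]
width: 0.0443
gripper_force: 41.4
```

{"api": "servo_tool", "payload": {"increments": [[0, 0, 0.1, 0, 0, 0, 0.2], [0, 0, 0.1, 0, 0, 0, 0.2], [0, 0, 0.1, 0, 0, 0, 0.2], [0, 0, 0, 0, 0, 0, 0.2], [0, 0, 0, 0, 0, 0, 0.2]]}}

```text
clock: 21.9
position: [0.5925, 0.2155, 0.0367]
ee_rot: [0.0, 0.707, 0.707, 0.0]
contact_force: [-0.9, -0.7, 2.2]
width: 0.0441
gripper_force: 41.7
```

{"api": "servo_tool", "payload": {"increments": [[0, 0, 0.05, 0, 0, 0, 0.2], [0, 0, 0, 0, 0, 0, -0.2], [0, 0, 0, 0, 0, 0, -0.4], [0, 0, 0, 0, 0, 0, -0.4], [0, 0, 0, 0, 0, 0, -0.4]]}}

```text
clock: 22.4
position: [0.5923, 0.2154, 0.0355]
ee_rot: [-0.0, 0.707, 0.707, -0.0]
contact_force: [0.2, -0.0, -0.7]
width: 0.0595
gripper_force: 0.0
```

{"api": "servo_tool", "payload": {"increments": [[0, 0, -1, 0, 0, 0, -0.4], [0, 0, -4, 0, 0, 0, -0.4], [0, 0, -4, 0, 0, 0, -0.4], [0, 0, -3, 0, 0, 0, -0.9], [-2, -0.1, 0, 0, 0, 0, -0.9]]}}

```text
clock: 22.9
position: [0.5949, 0.1979, 0.1621]
ee_rot: [0.003, 0.706, 0.708, 0.006]
contact_force: [1.2, -0.5, 0.8]
width: 0.081
gripper_force: 0.0
```

{"api": "servo_tool", "payload": {"increments": [[-4, -0.2, 0, 0, 0, 0, -0.9], [-4, -0.2, 0, 0, 0, 0, -0.9], [-4, -0.2, 0, 0, 0, 0, -0.9], [-4, -0.2, 0, 0, 0, 0, -0.9], [-4, -0.2, 0, 0, 0, 0, -0.9]]}}

```text
clock: 23.4
position: [0.5813, -0.006, 0.1567]
ee_rot: [0.001, 0.707, 0.707, 0.0]
contact_force: [0.5, -0.4, 0.3]
width: 0.0814
gripper_force: 0.0
```

{"api": "servo_tool", "payload": {"increments": [[-4, -0.2, 0, 0, 0, 0, -0.9], [-4, -0.2, 0, 0, 0, 0, -0.9], [-4, -0.2, 0, 0, 0, 0, -0.9], [-3.4, -0.3, 0, 0, 0, 0, -0.9], [0, 0, 0, 0, 0, 0, -0.9]]}}

```text
clock: 23.9
position: [0.5725, -0.1631, 0.1565]
ee_rot: [0.001, 0.709, 0.706, -0.001]
contact_force: [0.8, 0.8, 0.2]
width: 0.0809
gripper_force: 0.0
```

```bash
python3 - <<'E'
from h import *
from rig import manip
s=manip.get_state();print(s["position"],s["width"])
a=optics.get_image("scene")[:,:,::-1];b=optics.get_image("top")[:,:,::-1]
A=cv2.resize(a[130:270,90:430],(800,330));B=cv2.resize(b[130:240,90:430],(800,259))
cv2.imwrite("pics/p4.png",np.vstack([A,B]))
E
```

```text
[ 0.57249922 -0.16310197  0.15654712] 0.08091458836068352
```

View pics/p4.png

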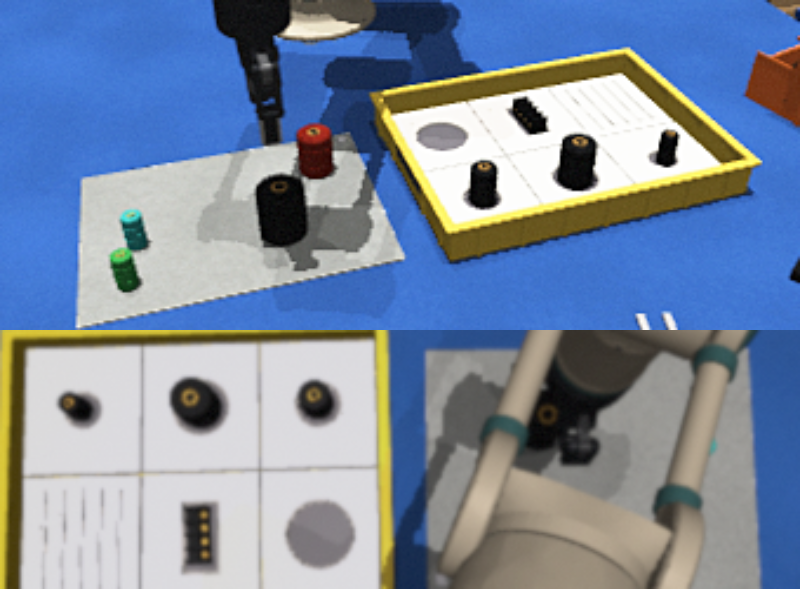

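Large is seated (crop (577,163) and (197,402)). The giant is still at (282,210). I'll settle and descend.

{"api": "servo_tool", "payload": {"increments": [[0, 0, 1, 0, 0, 0, -0.9], [0, 0, 3, 0, 0, 0, -0.9], [0, 0, 1, 0, 0, 0, -0.9], [0, 0, 0, 0, 0, 0, -0.9], [0, 0, 0, 0, 0, 0, -0.9]]}}

```text
clock: 24.5
position: [0.5728, -0.1579, 0.106]
ee_rot: [0.0, 0.707, 0.708, 0.0]
contact_force: [0.1, 0.6, 0.7]
width: 0.0812
gripper_force: 0.0
```

{"api": "servo_tool", "payload": {"increments": [[0, 0, 2, 0, 0, 0, -0.9], [0, 0, 3, 0, 0, 0, -0.9], [0, 0, 2, 0, 0, 0, -0.9], [0, 0, 0.7, 0, 0, 0, -0.9], [0, 0, 0, 0, 0, 0, -0.9]]}}

```text
clock: 25.0
position: [0.5726, -0.1585, 0.0288]
ee_rot: [-0.0, 0.707, 0.707, -0.0]
contact_force: [-0.3, 0.6, 0.2]
width: 0.0809
gripper_force: 0.0
```

{"api": "servo_tool", "payload": {"increments": [[0, 0, 0, 0, 0, 0, -0.1], [0, 0, 0, 0, 0, 0, -0.1], [0, 0, 0, 0, 0, 0, -0.1], [0, 0, 0, 0, 0, 0, -0.1], [0, 0, 0, 0, 0, 0, -0.1]], "squeeze": 50}}

```text
clock: 25.5
position: [0.5738, -0.1591, 0.0307]
ee_rot: [0.002, 0.707, 0.707, 0.001]
contact_force: [-0.2, 0.1, 6.8]
width: 0.0556
gripper_force: 53.9
```

{"api": "servo_tool", "payload": {"increments": [[0, 0, -1, 0, 0, 0, -0.1], [0, 0, -3, 0, 0, 0, -0.1], [0, 0, -4, 0, 0, 0, -0.1], [0, 0, -3, 0, 0, 0, -0.1], [0, 0, -1, 0, 0, 0, -0.1]]}}

```text
clock: 26.0
position: [0.5741, -0.1592, 0.1526]
ee_rot: [0.003, 0.707, 0.707, 0.001]
contact_force: [0.5, -0.7, -2.3]
width: 0.0555
gripper_force: 54.1
```

{"api": "servo_tool", "payload": {"increments": [[2, -1, 0, 0, 0, 0, -0.1], [3.6, -1.8, 0, 0, 0, 0, -0.1], [3.6, -1.8, 0, 0, 0, 0, -0.1], [3.6, -1.8, 0, 0, 0, 0, -0.1], [3.6, -1.8, 0, 0, 0, 0, -0.1]]}}

```text
clock: 26.5
position: [0.4884, 0.0068, 0.1476]
ee_rot: [-0.001, 0.707, 0.707, -0.001]
contact_force: [0.2, 0.1, -1.5]
width: 0.0558
gripper_force: 53.9
```

{"api": "servo_tool", "payload": {"increments": [[3.6, -1.8, 0, 0, 0, 0, -0.1], [2.5, -1.2, 0, 0, 0, 0, -0.1], [1.45, -0.7, 0, 0, 0, 0, -0.1], [0, 0, 0, 0, 0, 0, -0.1], [0, 0, 0, 0, 0, 0, -0.1]]}}

```text
clock: 27.0
position: [0.4529, 0.0808, 0.1482]
ee_rot: [-0.0, 0.707, 0.708, -0.001]
contact_force: [0.2, 0.4, -2.1]
width: 0.0557
gripper_force: 53.9
```

{"api": "servo_tool", "payload": {"increments": [[0, 0, 2, 0, 0, 0, -0.1], [0, 0, 3, 0, 0, 0, -0.1], [0, 0, 2.5, 0, 0, 0, -0.1], [0, 0, 0.8, 0, 0, 0, -0.1], [0, 0, 0, 0, 0, 0, -0.1]]}}

```text
clock: 27.5
position: [0.4529, 0.0801, 0.0646]
ee_rot: [-0.001, 0.707, 0.707, -0.001]
contact_force: [-0.7, 0.8, -2.6]
width: 0.0555
gripper_force: 54.0
```

{"api": "servo_tool", "payload": {"increments": [[0.1, 0, 1, 0, 0, 0, -0.1], [0, 0, 0.8, 0, 0, 0, -0.1], [0, 0, 0.4, 0, 0, 0, -0.1], [0, 0, 0.1, 0, 0, 0, -0.1], [0, 0, 0, 0, 0, 0, -0.1]]}}

```text
clock: 28.0
position: [0.4535, 0.082, 0.0428]
ee_rot: [0.0, 0.707, 0.707, 0.0]
contact_force: [-0.3, 0.1, -2.5]
width: 0.0553
gripper_force: 54.1
```

{"api": "servo_tool", "payload": {"increments": [[0, 0, 0.1, 0, 0, 0, -0.1], [0, 0, 0.1, 0, 0, 0, -0.1], [0, 0, 0.1, 0, 0, 0, -0.1], [0, 0, 0, 0, 0, 0, -0.1], [0, 0, 0, 0, 0, 0, -0.1]]}}

```text
clock: 28.5
position: [0.4534, 0.0819, 0.0398]
ee_rot: [0.0, 0.707, 0.707, -0.0]
contact_force: [0.0, 0.5, -1.5]
width: 0.0558
gripper_force: 54.1
```

{"api": "servo_tool", "payload": {"increments": [[0, 0, 0.1, 0, 0, 0, -0.1], [0, 0, 0.05, 0, 0, 0, -0.1], [0, 0, 0, 0, 0, 0, -0.1], [0, 0, 0, 0, 0, 0, -0.1], [0, 0, 0, 0, 0, 0, -0.1]]}}

```text
clock: 29.0
position: [0.4535, 0.082, 0.0386]
ee_rot: [0.0, 0.707, 0.707, 0.0]
contact_force: [-2.4, -0.4, 5.6]
width: 0.0555
gripper_force: 54.6
```

{"api": "servo_tool", "payload": {"increments": [[0, 0, 0, 0, 0, 0, -0.4], [0, 0, 0, 0, 0, 0, -0.7], [0, 0, 0, 0, 0, 0, -0.7], [0, 0, 0, 0, 0, 0, -0.7], [0, 0, 0, 0, 0, 0, -0.7]]}}

```text
clock: 29.5
position: [0.4534, 0.0819, 0.0382]
ee_rot: [0.0, 0.707, 0.707, -0.0]
contact_force: [0.2, -0.1, -0.7]
width: 0.0725
gripper_force: 0.0
```

{"api": "servo_tool", "payload": {"increments": [[0, 0, -1, 0, 0, 0, -0.7], [0, 0, -4, 0, 0, 0, -0.7], [0, 0, -4, 0, 0, 0, -0.7], [0, 0, -4, 0, 0, 0, -0.7], [0, 0, -4, 0, 0, 0, -0.7]]}}

```text
clock: 30.0
position: [0.453, 0.0819, 0.2107]
ee_rot: [0.0, 0.707, 0.707, 0.0]
contact_force: [1.0, -0.3, -0.4]
width: 0.0731
gripper_force: 0.0
```

{"api": "servo_tool", "payload": {"increments": [[-4, 0, 0, 0, 0, 0, -0.7], [-4.5, 0, 0, 0, 0, 0, -0.7], [-4.5, 0, 0, 0, 0, 0, -0.7], [-4, 0, 0, 0, 0, 0, -0.7], [0, 0, 0, 0, 0, 0, -0.7]]}}

```text
clock: 30.5
position: [0.4538, -0.0925, 0.2092]
ee_rot: [0.002, 0.709, 0.705, -0.001]
contact_force: [0.0, 1.0, -0.4]
width: 0.0726
gripper_force: 0.0
```

```bash
python3 - <<'E'
from h import *
from rig import manip
s=manip.get_state();print(s["position"],s["width"])
a=optics.get_image("scene")[:,:,::-1];b=optics.get_image("top")[:,:,::-1]
A=cv2.resize(a[130:270,90:430],(800,330));B=cv2.resize(b[130:240,90:430],(800,259))
cv2.imwrite("pics/p5.png",np.vstack([A,B]))
E
```

```text
[ 0.45380717 -0.09251922  0.20916683] 0.07256858606149022
```

View pics/p5.png

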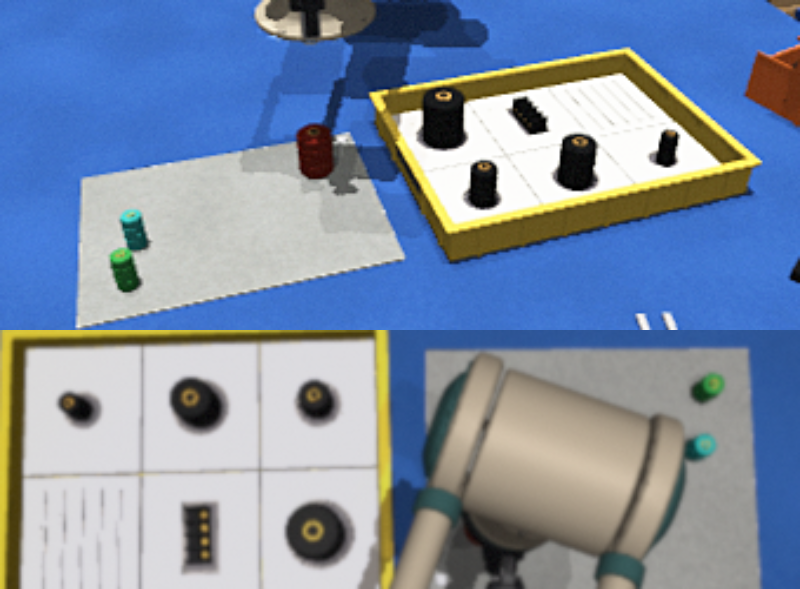

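All four black drums stand upright in their own pockets. Brown (315,150) and the housing (528,117) are where they were, and the gripper is clear.

```bash
python3 -c "
from rig import manip
print(manip.sign_off())"
```

```text
the job is handed in; nothing more can be done
None
```

The four black insulators stand upright in their own-size pockets, placed smallest to largest; the red-brown insulator and the housing look unmoved in the last pictures, and I handed the job in at about 31 s of the 104 s allowed.

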